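# Lay the L-bracket down against the bench stop

## Task

Tip the standing wooden L-bracket over onto its back, towards the batten stop, letting it down gently with the fingers so that it never drops, and without lifting its heel off the bench. It must finish lying flat with the end of its tall board pushed squarely up against the stop, ready for drilling. Leave the can, the bottle and the offcut where they are.

Things in the scene. Friction and masses are not known exactly. Their poses are not given: they have to be found in the camera images.
- bracket: Loose wooden L-bracket, 0.24-0.4 kg: plywood board 180 tall x 80 wide x 12 mm thick rising at one end of a pine foot 120 long x 80 wide x 30 mm thick. Origin: middle of the heel, the bottom edge below the board's outer face. Standing: +x points out of the board's outer face towards the stop, the foot reaches 120 mm in -x, +z up the board. Lying done: +x down, +z at the stop, the foot standing up 120 mm high
- board_inner (a point): middle of the tall board's inner face (inside the L), 75 mm above the foot's top: bracket frame -12, 0, 105 mm. Pushed here the bracket tips about its heel edge, which normally stays put on the bench; at about 43 degrees of tilt it balances, and beyond that it falls by itself towards the stop unless held back
- foot_inner (a point): on the foot's top face (inside the L), 85 mm from the board's inner face and 23 mm from the foot's free end: bracket frame -97, 0, 30 mm. As the bracket tips this face rises and turns towards the stop; held back here (a few N) the bracket can be let down
- top_left (a point): corner of the bracket: outer face of the tall board, top end, left side (bracket frame 0, +40, 180 mm). Lies on the bench against the stop when done
- top_right (a point): corner of the bracket: outer face of the tall board, top end, right side (bracket frame 0, -40, 180 mm). Lies on the bench against the stop when done
- stop_face (a point): the stop: a fixed maple batten 200 long x 30 wide x 25 mm high screwed to the bench, two screw heads on top. The point is the middle of the foot of its long face that looks at the bracket; +x points square into the batten, y along it, z up. At the start the heel is 200 to 240 mm in front of this face, so a gap of 20 to 60 mm must be closed once the bracket lies
- stain_can: bystander: closed steel can with paper label, 68 mm diameter, 90 mm high, standing some way behind the bracket's foot; origin at the centre of its underside
- glue_bottle: bystander: yellow glue bottle with cap, 52 mm diameter, 150 mm high, standing behind the stop; origin at the centre of its underside
- offcut: bystander: pine offcut 90 x 45 x 38 mm lying on the bench; origin at the centre of its underside
Things that resemble listed ones, but are neither listed nor needed, are in the scene too. There is more than one size of the part that bears stop_face; the job needs the larger. There is more than one size of the bracket; the one meant has the size given above.

How it is judged:
By the outcome, as a careful person would: the job done as asked, in the order asked, and still so for the second after the job is handed in, with the robot touching nothing.
It also fails if it takes over 61 s, if anything falls off the work surface, if the arm or the gripper's body presses on something with over 40 N, if the wrist force passes 120 N, or if a joint passes its speed limit or range.

## Robot

A 7-joint arm with a two-finger parallel gripper is mounted at the origin on the work surface. World frame = base frame: x ahead of the robot, y to its left, z up, the work surface at z = 0. Lengths are in m, angles in rad, forces in N, time in s.
With the tool pointing down it reaches from about 0.35 to 0.9 m from the base axis. Payload 7.2 kg.
Tool frame: the origin (TCP) lies where the fingers leave the gripper's body, on its centre line; the fingertips stand 73 mm ahead of it and the grasp point (between the pads) lies 54 mm ahead of it; z points along the fingers, y is the line along which they close (so a half turn about z gives the same grasp; the last joint's range is limited). The gripper opens to 85 mm and grips with 20 to 120 N. Pads are 22 mm wide; open, the fingers measure 114 mm over their backs; the gripper's body (76 mm by 85 mm) begins 54 mm behind the grasp point. The pads swing forward as they close: fully open they stand 13 mm farther back than shut.
Start: joints at [1.187, 0.411, -0.013, 1.596, 0.006, 1.134, -0.082], TCP at [0.194, -0.594, 0.304] pointing down, gripper open.
Joint ranges: [-2.95, 2.95], [-0.29, 1.99], [-1.47, 1.44], [0.14, 2.54], [-1.03, 4.17], [0.13, 1.85], [-2.86, 2.86]. Speed limits (rad/s): [2.39, 2.39, 3.01, 3.01, 3.14, 3.14, 3.14].

## Interface

Orientations are given as a rotation vector (axis times angle).
In Python, from rig import * gives the robot as it stands.
- The arm moves only by the tool send_rows, never from a script. Its argument "targets" is one flat list of numbers, 7 for each row, row after row: the finger opening in cm, from 0 to 8.54, then the shift along the tool's x, y, z in cm, then the turn, a rotation vector about the tool's x, y, z in degrees. In form: [hand, tx, ty, tz, ax, ay, az, hand, tx, ty, tz, ax, ay, az, ...]. A call has 1 to 12 rows; each row is the pose to reach, as a shift and turn from the pose commanded when the call began, along the tool's axes at that moment; what a row does not reach only later rows make up. A row lasts 1/8 s, in which the tool goes at most 62.5 mm and 10.7 degrees, less where a joint would pass 70% of its speed; a pose out of reach is approached as far as the arm can. A call with a gripper value outside its range is refused whole. The fingers move at their own pace and stop on an object; the grip force is fixed at half the most. Time passes only in rows, so rows that repeat a pose let the fingers close. It gives the time, the measured TCP pose, the force, the opening and the grip force at its end, in the units of the state.
- get_state(): the state, without advancing time (a new reading comes with each control period).
- camera(name): name is "scene" or "top" or "wrist"; returns the picture (400x640x3 uint8, red, green, blue); there is no depth.
- camera_info(name): a dict with "mtx" (3x3 intrinsics, pixels), "R" (3x3) and "t" (3): a world point X has camera coordinates R X + t. Camera axes: x right, y down, z forward; pixel columns grow to the right and rows downward; lengths in m; the calibration is good to about 2 mm. A picture is of the moment at which its call begins: read the wrist's pose just before it. camera_info takes no time and is no camera call; for the wrist camera it gives the pose at the moment of the call.
- close_job(): hands the job in; it is judged then, once.
The state is a dict: "clock": time; "q": joint angles; "joint_velocities": joint speeds; "effort": joint torques, N m; "tcp_pos": TCP position; "ee_rot": TCP orientation; "force": force on the tool from outside, world axes, zero at the start; "wrist_torque": the same for the moment, N m; "width": finger opening in m; "grasp_force": force on a finger pad.
Only numpy, scipy, OpenCV 4.12 (cv2) and the standard library are available. Lean on these libraries where they do the work, as an engineer would, in place of code of your own. Each camera call takes 0.05 s, during which the arm holds its last target. There are 200 camera calls.

## Working session

There is one attempt and no reset: what is moved stays moved. The work goes in short steps, Python scripts to look and compute and a tool call to move; the robot and the scene stay as the last step left them, time stands still between calls to the robot, and variables do not carry over. Pictures are saved under pics/ and viewed, at most 10 in all, crops included, and the job is handed in when it is done.

Besides the shell and the picture viewer there is one more tool, called after "Call:" in YAML: its name, and indented under it one key for each argument. send_rows: Moves the arm, as the interface text tells. Its arguments: {"type":"object","properties":{"targets":{"type":"array"}},"required":["targets"]}

```bash
mkdir -p pics
python3 - <<'E'
from rig import *
import cv2
for n in ("scene","top"):
    cv2.imwrite(f"pics/{n}0.png",cv2.cvtColor(camera(n),cv2.COLOR_RGB2BGR))
    i=camera_info(n);print(n,i["mtx"].round(1).tolist(),(-i["R"].T@i["t"]).round(3),i["R"].round(2).tolist())
s=get_state();print(s["clock"],s["tcp_pos"],s["ee_rot"],s["force"])
E
```

```text
scene [[481.9, 0.0, 314.4], [0.0, 481.9, 204.0], [0.0, 0.0, 1.0]] [1.03  0.955 0.838] [[-0.89, 0.45, 0.01], [0.24, 0.51, -0.82], [-0.37, -0.73, -0.57]]
top [[390.4, 0.0, 321.0], [0.0, 390.4, 203.7], [0.0, 0.0, 1.0]] [0.498 0.022 1.145] [[0.02, -1.0, -0.02], [-1.0, -0.02, -0.08], [0.08, 0.02, -1.0]]
0.1 [ 0.19396716 -0.59378146  0.30311551] [-3.10110608e+00 -4.93744687e-01  5.05022820e-04] [-0.39774988  0.0631019  -0.54683012]
```

View pics/scene0.png

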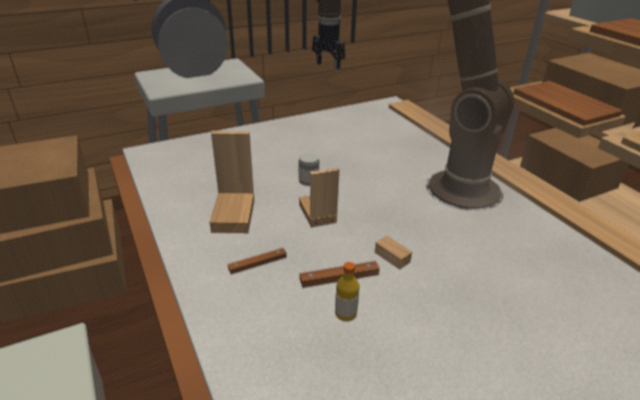

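View pics/top0.png

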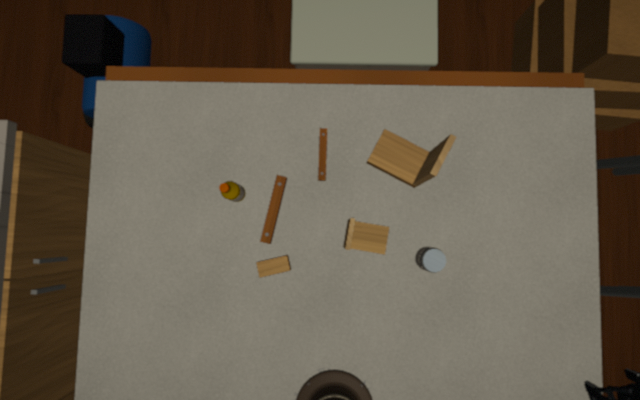

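The brackets are at top (367,237) and (405,160), and the battens at (273,210) and (322,155). By scale (about 2.9 mm/px), the foot at (367,237) is about 120 mm long and the batten at (273,210) about 200 mm, so these two fit. I'll confirm both in an enlarged crop.

Run:
```python
import cv2
a=cv2.imread("pics/top0.png")[165:285,250:400]
cv2.imwrite("pics/top_c.png",cv2.resize(a,None,fx=5,fy=5,interpolation=cv2.INTER_CUBIC))
a=cv2.imread("pics/scene0.png")[160:290,290:420]
cv2.imwrite("pics/scene_c.png",cv2.resize(a,None,fx=4.6,fy=4.6,interpolation=cv2.INTER_CUBIC))
```

```text
(no output)
```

View pics/top_c.png

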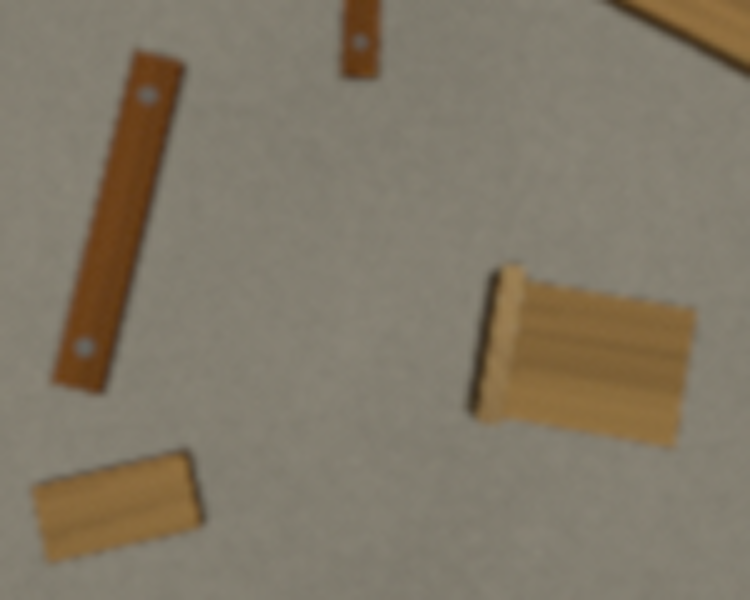

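View pics/scene_c.png

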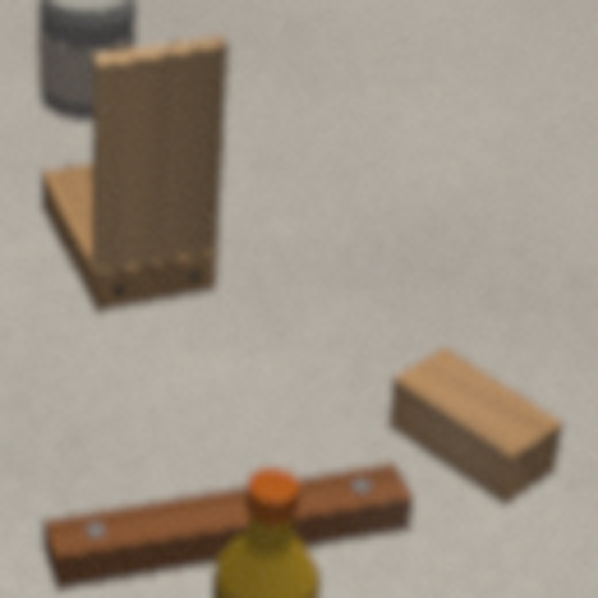

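Crops: the bracket's foot is at crop (676..696, 310..445) and its board strip at (475..524, 265..420). The large batten has corners (137,50), (186,64), (104,393), (52,381). I'll fit both poses from the two views.

```bash
cat > h.py <<'E'
from rig import *
import numpy as np
from scipy.optimize import least_squares
from scipy.spatial.transform import Rotation as Ro
def proj(n,P):
    i=camera_info(n);c=i["R"]@np.asarray(P,float)+i["t"];p=i["mtx"]@c;return p[:2]/p[2]
def T(p,P):
    c,s=np.cos(p[2]),np.sin(p[2]);return np.array([p[0]+c*P[0]-s*P[1],p[1]+s*P[0]+c*P[1],P[2]])
def fit(obs,p0):
    def r(p): return np.concatenate([proj(n,T(p,P))-u for n,P,u in obs])
    s=least_squares(r,p0,loss="soft_l1");return s.x,r(s.x).reshape(-1,2).round(1)
def tc(u): return (np.array(u)+.5)/5-.5+[250,165]
def sc(u): return (np.array(u)+.5)/4.6-.5+[290,160]
E
python3 - <<'E'
from h import *
b=[("top",(-.12,-.04,.03),tc((696,310))),("top",(-.12,.04,.03),tc((676,445))),
("top",(0,-.04,.18),tc((501,264))),("top",(-.012,-.04,.18),tc((524,267))),("top",(0,.04,.18),tc((476,416))),("top",(-.012,.04,.18),tc((498,421))),
("scene",(0,-.04,.18),sc((97,66))),("scene",(0,.04,.18),sc((225,46))),("scene",(0,-.04,0),sc((100,308))),("scene",(0,.04,0),sc((213,288)))]
# decide handedness: +x toward stop (+y world)
def sw(o): return [(n,(P[0],-P[1],P[2]),u) for n,P,u in o]
for o in (b,sw(b)):
    print(*fit(o,[.43,-.06,1.5]))
s=[("top",(0,-.1,.025),tc((186,64))),("top",(.03,-.1,.025),tc((137,50))),("top",(0,.1,.025),tc((104,393))),("top",(.03,.1,.025),tc((52,381))),
("scene",(0,-.1,.025),sc((46,522))),("scene",(.03,-.1,.025),sc((58,556))),("scene",(0,.1,.025),sc((392,467))),("scene",(.03,.1,.025),sc((411,499))),
("scene",(.03,-.1,0),sc((63,587))),("scene",(.03,.1,0),sc((410,528)))]
print(*fit(s,[.49,.12,1.4]))
E
```

```text
[ 0.50112642 -0.02085278  1.42627047] [[ 0.2 -0.6]
 [-0.2  0.3]
 [ 0.2 -0.7]
 [ 0.4 -0.5]
 [-0.1  1. ]
 [ 0.3  0.8]
 [ 0.1 -0.1]
 [ 0.5 -0.2]
 [-1.2  1.3]
 [ 0.5  0.7]]
[ 0.44502595 -0.02158313  1.76183546] [[  0.4  33. ]
 [ -0.7 -22. ]
 [  0.2  54.5]
 [  0.4  53.1]
 [ -0.4  -8.3]
 [  0.  -10.1]
 [ 43.6 -11.3]
 [ -6.7   1.8]
 [ 39.3 -11. ]
 [ -6.2   3. ]]
[0.56133325 0.17263321 1.35879611] [[-0.3 -0.7]
 [-0.5 -0.3]
 [-0.7  0.9]
 [-0.4  0.8]
 [-0.6 -1.1]
 [-0.4 -0.2]
 [ 0.5 -1.7]
 [ 0.5 -0.9]
 [-1.5  0.5]
 [-0.1  0.2]]
```

Fit residuals are about 1 px. The heel is at (0.501,-0.021), yaw 81.7°. The stop is at (0.561,0.173), yaw 77.9°, which leaves a gap of about 22 mm and a 4° misalignment.

Plan: keep the tool vertical and fully open, with the closing line along the tipping direction. The front finger's back pushes the board while the rear finger's back catches the foot, following computed arcs.

```bash
cat >> h.py <<'E'
HEEL=np.array([.501,-.021]);YAW=1.426
def pose(s,z,yaw=YAW,heel=HEEL,lat=0.):
    "TCP pose: s along d from heel, height z; tool y = -d, tool down"
    d=np.array([np.cos(yaw),np.sin(yaw)]);l=np.array([-d[1],d[0]])
    y=np.array([-d[0],-d[1],0]);zz=np.array([0,0,-1.]);R=np.c_[np.cross(y,zz),y,zz]
    return np.r_[heel+s*d+lat*l,z],Ro.from_matrix(R)
def rel(p,R,p0=None,R0=None):
    s=get_state()
    p0=s["tcp_pos"] if p0 is None else p0
    R0=Ro.from_rotvec(s["ee_rot"]) if R0 is None else R0
    return np.r_[R0.inv().apply(p-p0)*100,(R0.inv()*R).as_rotvec(degrees=True)].round(2).tolist()
def show():
    s=get_state();print(round(s["clock"],2),s["tcp_pos"].round(4),s["ee_rot"].round(4),"F",s["force"].round(2),s["width"])
E
python3 - <<'E'
from h import *
print(rel(*pose(-.089,.30)),pose(-.089,.3))
i=camera_info("top")
for n,u,z in(("can",(433,259),.09),("bottle",(229,190),.1),("offcut",(273,266),.038)):
    C=-i["R"].T@i["t"];r=i["R"].T@np.linalg.solve(i["mtx"],[*u,1]);P=C+r*(z-C[2])/r[2];print(n,P.round(3))
E
```

```text
[43.02, -36.94, 0.36, -0.08, 0.02, 26.39] (array([ 0.48815811, -0.10906864,  0.3       ]), Rotation.from_matrix(array([[ 0.98953531, -0.14429089,  0.        ],
                            [-0.14429089, -0.98953531, -0.        ],
                            [ 0.        ,  0.        , -1.        ]])))
can [ 0.437 -0.254  0.09 ]
bottle [0.609 0.298 0.1  ]
offcut [0.403 0.18  0.038]
```

Call:
send_rows:
  targets: [8.5,43,-36.9,0.4,0,0,26.4,8.5,43,-36.9,0.4,0,0,26.4,8.5,43,-36.9,0.4,0,0,26.4,8.5,43,-36.9,0.4,0,0,26.4,8.5,43,-36.9,0.4,0,0,26.4,8.5,43,-36.9,0.4,0,0,26.4,8.5,43,-36.9,0.4,0,0,26.4,8.5,43,-36.9,0.4,0,0,26.4,8.5,43,-36.9,0.4,0,0,26.4,8.5,43,-36.9,0.4,0,0,26.4,8.5,43,-36.9,0.4,0,0,26.4,8.5,43,-36.9,0.4,0,0,26.4]

```text
clock: 1.6
tcp_pos: [0.4875, -0.1114, 0.2997]
ee_rot: [3.132, -0.231, -0.001]
force: [0.0, 0.5, 0.0]
width: 0.0851
grasp_force: 0.0
```

Call:
send_rows:
  targets: [8.5,0,0,4,0,0,0,8.5,0,0,8,0,0,0,8.5,0,0,11,0,0,0,8.5,0,0,12.5,0,0,0,8.5,0,0,12.5,0,0,0,8.5,0,0,12.5,0,0,0]

```text
clock: 2.35
tcp_pos: [0.4888, -0.1102, 0.176]
ee_rot: [3.133, -0.228, 0.003]
force: [0.1, -0.0, 0.4]
width: 0.0851
grasp_force: 0.0
```

Run:
```python
from h import *
import cv2
show();print(rel(*pose(-.079,.174)))
a=cv2.cvtColor(camera("scene"),cv2.COLOR_RGB2BGR)[110:240,260:400]
b=cv2.cvtColor(camera("top"),cv2.COLOR_RGB2BGR)[165:295,330:460]
r=lambda x:cv2.resize(x,(400,390),interpolation=cv2.INTER_CUBIC)
cv2.imwrite("pics/c1.png",np.hstack([r(a),r(b)]))
```

```text
2.35 [ 0.4888 -0.1102  0.176 ] [ 3.1329e+00 -2.2850e-01  2.6000e-03] F [ 0.06 -0.04  0.41] 0.08507315526163484
[-0.08, -1.11, 0.2, 0.01, -0.1, -0.05]
```

View pics/c1.png

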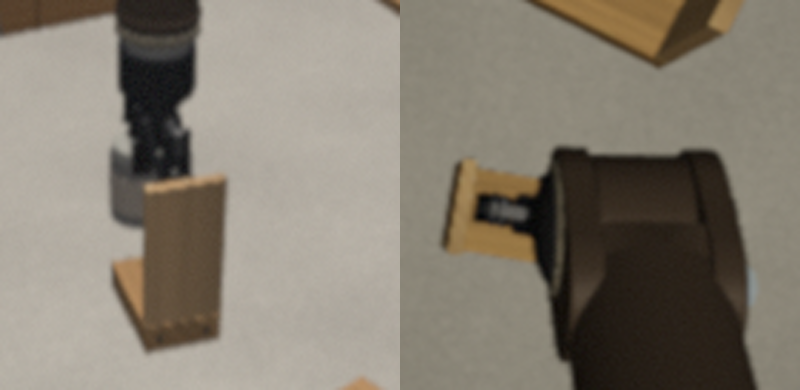

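Call:
send_rows:
  targets: [8.5,0,0,4,0,0,0,8.5,0,0,7,0,0,0,8.5,0,0,7.1,0,0,0,8.5,0,0,7.1,0,0,0]

```text
clock: 2.95
tcp_pos: [0.489, -0.1098, 0.1051]
ee_rot: [3.133, -0.227, 0.002]
force: [0.5, 0.5, 0.1]
width: 0.0853
grasp_force: 0.0
```

Call:
send_rows:
  targets: [8.5,0,0,0.3,0,0,0,8.5,0,0,0.6,0,0,0,8.5,0,0,0.6,0,0,0]

```text
clock: 3.32
tcp_pos: [0.4883, -0.1099, 0.0981]
ee_rot: [3.133, -0.228, 0.0]
force: [0.0, 0.2, -1.0]
width: 0.0853
grasp_force: 0.0
```

Call:
send_rows:
  targets: [8.5,0,0,0.3,0,0,0,8.5,0,0,0.6,0,0,0,8.5,0,0,0.6,0,0,0]

```text
clock: 3.7
tcp_pos: [0.488, -0.1097, 0.0916]
ee_rot: [-3.133, 0.227, 0.001]
force: [0.0, -0.4, 0.2]
width: 0.0851
grasp_force: 0.0
```

Call:
send_rows:
  targets: [8.5,0,0,0.2,0,0,0,8.5,0,0,0.3,0,0,0]

```text
clock: 3.95
tcp_pos: [0.4884, -0.1097, 0.0895]
ee_rot: [3.133, -0.227, 0.0]
force: [-5.8, -0.4, 19.3]
width: 0.0848
grasp_force: 9.6
```

```bash
cat >> h.py <<'E'
def ph1(th,a=80,w=57,L=60):
    t=np.radians(th);c,s=np.cos(t),np.sin(t);return (-12*c+(30+a)*s-w)/1e3,(12*s+(30+a)*c+L)/1e3
def ph2(th,b=80,w=57,L=60):
    t=np.radians(th);c,s=np.cos(t),np.sin(t);return ((-12-b)*c+30*s+w)/1e3,((12+b)*s+30*c+L)/1e3
E
python3 - <<'E'
from h import *
show()
print(rel(*pose(-.089,.170)),rel(*pose(-.072,.170)),rel(*pose(-.067,.170)))
for t in range(0,50,4): print(t,np.round(ph1(t),4),np.round(ph2(t),4))
E
```

```text
3.95 [ 0.4884 -0.1097  0.0895] [ 3.1332e+00 -2.2730e-01  4.0000e-04] F [-5.85 -0.4  19.31] 0.0848441487903795
[-0.03, -0.06, -8.05, 0.01, -0.01, -0.0] [-0.03, -1.76, -8.05, 0.01, -0.01, -0.0] [-0.03, -2.26, -8.05, 0.01, -0.01, -0.0]
0 [-0.069  0.17 ] [-0.035  0.09 ]
4 [-0.0613  0.1706] [-0.0327  0.0963]
8 [-0.0536  0.1706] [-0.0299  0.1025]
12 [-0.0459  0.1701] [-0.0268  0.1085]
16 [-0.0382  0.169 ] [-0.0232  0.1142]
20 [-0.0307  0.1675] [-0.0192  0.1197]
24 [-0.0232  0.1654] [-0.0148  0.1248]
28 [-0.016   0.1628] [-0.0101  0.1297]
32 [-0.0089  0.1596] [-0.0051  0.1342]
36 [-0.0021  0.156 ] [0.0002 0.1383]
40 [0.0045 0.152 ] [0.0058 0.1421]
44 [0.0108 0.1475] [0.0117 0.1455]
48 [0.0167 0.1425] [0.0177 0.1484]
```

Call:
send_rows:
  targets: [8.5,0,0,-4,0,0,0,8.5,0,0,-7.5,0,0,0,8.5,0,-0.8,-8.0,0,0,0,8.5,0,-1.4,-8.0,0,0,0,8.5,0,-1.6,-8.0,0,0,0,8.5,0,-1.7,-8.0,0,0,0,8.5,0,-1.8,-8.0,0,0,0,8.5,0,-1.9,-8.0,0,0,0]

```text
clock: 4.95
tcp_pos: [0.4907, -0.091, 0.1685]
ee_rot: [-3.133, 0.228, 0.001]
force: [0.0, -0.8, 0.2]
width: 0.0848
grasp_force: 0.0
```

Call:
send_rows:
  targets: [8.5,0,-0.1,0,0,0,0,8.5,0,-0.2,0,0,0,0,8.5,0,-0.3,0,0,0,0,8.5,0,-0.4,0,0,0,0]

```text
clock: 5.45
tcp_pos: [0.4916, -0.087, 0.1689]
ee_rot: [3.133, -0.228, 0.0]
force: [-0.4, -1.1, -0.3]
width: 0.0851
grasp_force: 0.0
```

Run:
```python
from h import *
import cv2
show();print(rel(*pose(-.069,.170)))
a=cv2.cvtColor(camera("scene"),cv2.COLOR_RGB2BGR)[110:240,260:400]
b=cv2.cvtColor(camera("top"),cv2.COLOR_RGB2BGR)[165:295,330:460]
r=lambda x:cv2.resize(x,(400,390),interpolation=cv2.INTER_CUBIC)
cv2.imwrite("pics/c2.png",np.hstack([r(a),r(b)]))
```

```text
5.45 [ 0.4916 -0.087   0.1689] [ 3.1333e+00 -2.2750e-01  2.0000e-04] F [-0.42 -1.06 -0.34] 0.08505938563745179
[-0.02, 0.23, -0.11, 0.0, -0.01, -0.01]
```

View pics/c2.png

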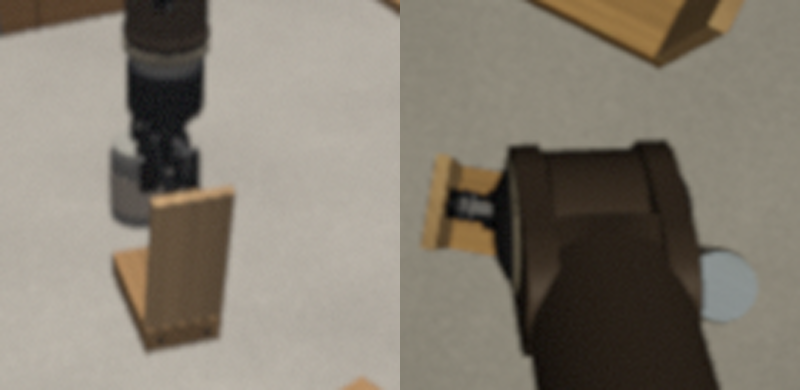

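The board already leans. The top view shows its top edge moved from about 456 to 434, so contact came earlier than expected. I'll fit the tilt.

Run:
```python
from h import *
def t2(u): return np.array(u)/[400/130,3]+[330,165]-.33
def s2(u): return np.array(u)/[400/140,3]+[260,110]-.33
def go(obs):
    def pt(p,P):
        c,s=np.cos(p[3]),np.sin(p[3]);return T(p,(P[0]*c+P[2]*s,P[1],-P[0]*s+P[2]*c))
    f=lambda p:np.concatenate([proj(n,pt(p,P))-u for n,P,u in obs])
    r=least_squares(f,[.5,-.02,1.426,.05]);print(r.x[:2].round(4),np.degrees(r.x[2:]).round(1),f(r.x).reshape(-1,2).round(1).tolist())
def ob(t,s): return [("top",P,t2(u)) for P,u in zip([(0,-.04,.18),(-.012,-.04,.18),(0,.04,.18),(-.012,.04,.18)],t)]+[("scene",P,s2(u)) for P,u in zip([(0,-.04,.18),(0,.04,.18),(0,-.04,0),(0,.04,0)],s)]
go(ob([(459,158),(474,163),(444,246),(462,253)],[(145,191),(226,178),(148,350),(219,336)]))
go(ob([(436,154),(453,160),(422,246),(441,250)],[(152,206),(234,190),(148,350),(219,336)]))
```

```text
[ 0.4585 -0.1735] [ 93.  -77.8] [[-17.4, 16.0], [-22.7, 14.3], [-10.9, 15.4], [-17.3, 12.7], [-33.6, -9.9], [-40.7, -11.1], [-9.6, -27.5], [-12.3, -29.5]]
[ 0.4622 -0.1559] [ 92.1 -80.3] [[-16.3, 16.8], [-22.4, 14.8], [-10.6, 14.6], [-17.4, 13.0], [-34.5, -10.7], [-41.7, -10.9], [-8.3, -24.4], [-10.7, -26.4]]
```

```bash
cat >> h.py <<'E'
def t2(u): return (np.array(u)-[400,0])/[400/130,3]+[330,165]-.33
def s2(u): return np.array(u)/[400/140,3]+[260,110]-.33
def tilt(obs,p0=[.5,-.02,1.426,.05]):
    def pt(p,P):
        c,s=np.cos(p[3]),np.sin(p[3]);return T(p,(P[0]*c+P[2]*s,P[1],-P[0]*s+P[2]*c))
    f=lambda p:np.concatenate([proj(n,pt(p,P))-u for n,P,u in obs])
    r=least_squares(f,p0);print(r.x[:2].round(4),np.degrees(r.x[2:]).round(1),f(r.x).reshape(-1,2).round(1).tolist())
E
python3 - <<'E'
from h import *
def ob(t,s): return [("top",P,t2(u)) for P,u in zip([(0,-.04,.18),(-.012,-.04,.18),(0,.04,.18),(-.012,.04,.18)],t)]+[("scene",P,s2(u)) for P,u in zip([(0,-.04,.18),(0,.04,.18),(0,-.04,0),(0,.04,0)],s)]
tilt(ob([(459,158),(474,163),(444,246),(462,253)],[(145,191),(226,178),(148,350),(219,336)]))
tilt(ob([(436,154),(453,160),(422,246),(441,250)],[(152,206),(234,190),(148,350),(219,336)]))
E
```

```text
[ 0.5001 -0.025 ] [82.2  1.7] [[0.6, -0.6], [0.5, -1.5], [0.4, 2.3], [-0.6, 0.7], [0.7, 0.8], [0.5, 0.5], [-1.5, 0.8], [-0.3, 0.3]]
[ 0.4995 -0.0254] [82.5  7.5] [[0.7, -0.1], [-0.0, -1.4], [0.4, 1.3], [-1.0, 0.8], [0.6, -0.4], [0.3, 0.2], [-1.4, 0.7], [-0.2, 0.2]]
```

The tilt is about 6° now and under control. I'll push on along the arc to about 22°, then measure.

Call:
send_rows:
  targets: [8.5,0,-0.3,-0.1,0,0,0,8.5,0,-0.6,-0.1,0,0,0,8.5,0,-1.0,-0.1,0,0,0,8.5,0,-1.3,-0.1,0,0,0,8.5,0,-1.6,-0.1,0,0,0,8.5,0,-2.0,-0.1,0,0,0,8.5,0,-2.3,-0.1,0,0,0,8.5,0,-2.6,0,0,0,0,8.5,0,-3.0,0,0,0,0,8.5,0,-3.3,0.1,0,0,0,8.5,0,-3.7,0.2,0,0,0,8.5,0,-4.0,0.25,0,0,0]

```text
clock: 7.05
tcp_pos: [0.4973, -0.0472, 0.1663]
ee_rot: [3.133, -0.227, -0.0]
force: [0.3, -0.4, -0.5]
width: 0.0848
grasp_force: 0.0
```

Run:
```python
from h import *
import cv2
show();print([rel(*pose(*ph1(t))) for t in (22,)])
a=cv2.cvtColor(camera("scene"),cv2.COLOR_RGB2BGR)[110:240,260:400]
b=cv2.cvtColor(camera("top"),cv2.COLOR_RGB2BGR)[165:295,310:440]
r=lambda x:cv2.resize(x,(400,390),interpolation=cv2.INTER_CUBIC)
cv2.imwrite("pics/c3.png",np.hstack([r(a),r(b)]))
```

```text
7.05 [ 0.4973 -0.0472  0.1663] [ 3.1334e+00 -2.2720e-01 -1.0000e-04] F [ 0.33 -0.43 -0.53] 0.08483052756698509
[[-0.01, 0.05, -0.02, 0.0, 0.01, 0.0]]
```

View pics/c3.png

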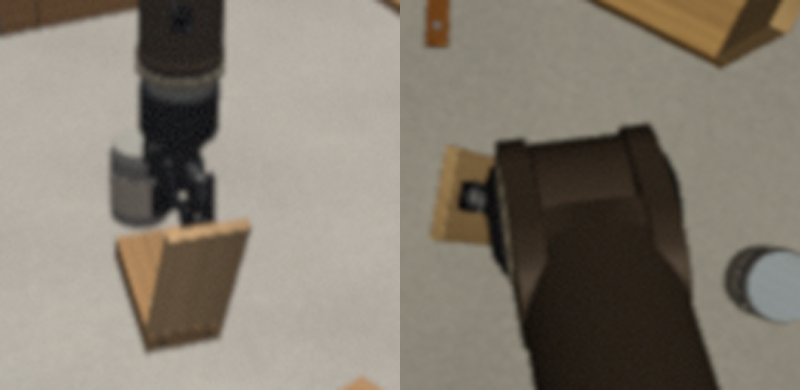

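Run:
```python
from h import *
o=[("top",P,t2(np.array(u)-[61.5,0])) for P,u in zip([(0,-.04,.18),(0,.04,.18)],[(445,146),(430,239)])]+[("scene",P,s2(u)) for P,u in zip([(0,-.04,.18),(0,.04,.18),(0,-.04,0),(0,.04,0)],[(166,243),(250,231),(148,350),(219,336)])]
tilt(o)
```

```text
[ 0.4978 -0.0267] [80.2 22.9] [[0.7, -0.4], [-0.7, -0.0], [0.7, -0.0], [0.6, -0.5], [-1.2, -0.1], [0.2, 0.1]]
```

Tilt is about 22°, which matches the model. Next rows go to 38°, lowering the tool so the rear finger comes near the foot.

Run:
```python
from h import *
for i in range(1,13):
    t=22+16*i/12; a=80-8.5*i/12
    print(round(t,1),rel(*pose(*ph1(t,a)))[:3])
```

```text
23.3 [-0.01, -0.15, 0.12]
24.7 [-0.01, -0.37, 0.26]
26.0 [-0.01, -0.58, 0.41]
27.3 [-0.01, -0.78, 0.56]
28.7 [-0.01, -0.98, 0.71]
30.0 [-0.01, -1.17, 0.87]
31.3 [-0.01, -1.36, 1.03]
32.7 [-0.01, -1.55, 1.2]
34.0 [-0.01, -1.73, 1.37]
35.3 [-0.01, -1.9, 1.54]
36.7 [-0.01, -2.07, 1.71]
38.0 [-0.01, -2.23, 1.89]
```

Call:
send_rows:
  targets: [8.5,0,-0.15,0.1,0,0,0,8.5,0,-0.35,0.25,0,0,0,8.5,0,-0.6,0.4,0,0,0,8.5,0,-0.8,0.55,0,0,0,8.5,0,-1.0,0.7,0,0,0,8.5,0,-1.15,0.85,0,0,0,8.5,0,-1.35,1.0,0,0,0,8.5,0,-1.55,1.2,0,0,0,8.5,0,-1.75,1.35,0,0,0,8.5,0,-1.9,1.55,0,0,0,8.5,0,-2.05,1.7,0,0,0,8.5,0,-2.25,1.9,0,0,0]

```text
clock: 8.65
tcp_pos: [0.5006, -0.0251, 0.1473]
ee_rot: [3.133, -0.228, 0.0]
force: [-0.1, 0.2, -0.8]
width: 0.0849
grasp_force: 0.2
```

Call:
send_rows:
  targets: [8.5,0,0,0.1,0,0,0,8.5,0,0,0.1,0,0,0]

```text
clock: 8.9
tcp_pos: [0.5005, -0.0252, 0.1463]
ee_rot: [3.133, -0.227, -0.0]
force: [-1.0, -0.2, -0.0]
width: 0.085
grasp_force: 0.1
```

Run:
```python
from h import *
import cv2
show();print(rel(*pose(*ph1(38,70.2))))
a=cv2.cvtColor(camera("scene"),cv2.COLOR_RGB2BGR)[130:230,280:380]
b=cv2.cvtColor(camera("top"),cv2.COLOR_RGB2BGR)[165:295,300:430]
r=lambda x:cv2.resize(x,(400,400),interpolation=cv2.INTER_CUBIC)
cv2.imwrite("pics/c4.png",np.hstack([r(a),r(b)]))
```

```text
8.9 [ 0.5005 -0.0252  0.1463] [ 3.1332e+00 -2.2740e-01 -4.0000e-04] F [-1.02 -0.21 -0.02] 0.08504703832666911
[-0.01, 0.05, -0.01, 0.01, 0.01, -0.01]
```

View pics/c4.png

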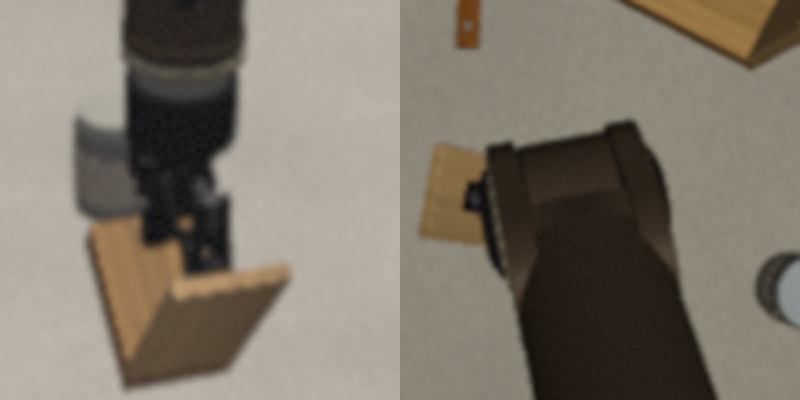

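Call:
send_rows:
  targets: [8.5,0,0,0.1,0,0,0,8.5,0,0,0.15,0,0,0,8.5,0,0,0.15,0,0,0]

```text
clock: 9.38
tcp_pos: [0.5006, -0.0252, 0.1449]
ee_rot: [3.133, -0.227, -0.0]
force: [0.8, -1.0, 0.1]
width: 0.0851
grasp_force: 0.1
```

Call:
send_rows:
  targets: [8.5,0,0,0.1,0,0,0,8.5,0,0,0.15,0,0,0,8.5,0,0,0.15,0,0,0]

```text
clock: 9.75
tcp_pos: [0.5005, -0.0252, 0.1433]
ee_rot: [3.133, -0.227, -0.0]
force: [0.1, -1.1, -0.1]
width: 0.0846
grasp_force: 0.1
```

Call:
send_rows:
  targets: [8.5,0,0.1,0.1,0,0,0,8.5,0,0.15,0.2,0,0,0,8.5,0,0.15,0.2,0,0,0]

```text
clock: 10.12
tcp_pos: [0.5003, -0.0268, 0.1413]
ee_rot: [3.133, -0.228, -0.0]
force: [-0.3, 0.1, -0.7]
width: 0.0852
grasp_force: 0.1
```

Call:
send_rows:
  targets: [8.5,0,0.1,0.1,0,0,0,8.5,0,0.15,0.2,0,0,0,8.5,0,0.15,0.2,0,0,0]

```text
clock: 10.5
tcp_pos: [0.5001, -0.0282, 0.1393]
ee_rot: [3.133, -0.228, -0.0]
force: [-0.7, -1.2, 0.2]
width: 0.085
grasp_force: 0.1
```

Call:
send_rows:
  targets: [8.5,0,0.1,0.1,0,0,0,8.5,0,0.15,0.2,0,0,0,8.5,0,0.15,0.2,0,0,0]

```text
clock: 10.88
tcp_pos: [0.4999, -0.0298, 0.1373]
ee_rot: [3.133, -0.228, -0.0]
force: [-0.2, -0.9, 0.7]
width: 0.085
grasp_force: 0.3
```

Call:
send_rows:
  targets: [8.5,0,0.1,0.1,0,0,0,8.5,0,0.15,0.2,0,0,0,8.5,0,0.15,0.2,0,0,0]

```text
clock: 11.25
tcp_pos: [0.5003, -0.0307, 0.1365]
ee_rot: [-3.133, 0.227, -0.003]
force: [-2.4, 0.8, 13.3]
width: 0.0855
grasp_force: 6.8
```

Both fingers are now snug in the V at about 37° (fz 13 N). From this I infer an effective half-width at the tips of about 48 mm and a heel offset of about −4 mm. Next I compute the let-down rows.

```bash
cat > traj.py <<'E'
from h import *
def P(th,d=-4,w=48,L=60,up=.7):
    t=np.radians(th);c,s=np.cos(t),np.sin(t)
    b=2*w*c if th<49 else np.interp(th,[49,80],[2*w*np.cos(np.radians(49)),95])
    return (d-(12+b)*c+30*s+w)/1e3,((12+b)*s+30*c+L+up)/1e3
def rows(ths,p0,R0):
    for t in ths: print(round(t,1),rel(*pose(*P(t)),p0,R0)[:3])
E
python3 - <<'E'
from traj import *
p0=np.array([.4997,-.0313,.1353]);R0=pose(0,0)[1]
rows([37,37]+[37+1.5*i for i in range(1,11)],p0,R0)
E
```

```text
37 [-0.02, -0.16, -0.27]
37 [-0.02, -0.16, -0.27]
38.5 [-0.02, -0.49, -0.31]
40.0 [-0.02, -0.81, -0.34]
41.5 [-0.02, -1.14, -0.35]
43.0 [-0.02, -1.47, -0.34]
44.5 [-0.02, -1.8, -0.32]
46.0 [-0.02, -2.13, -0.28]
47.5 [-0.02, -2.46, -0.23]
49.0 [-0.02, -2.78, -0.17]
50.5 [-0.02, -2.88, -0.35]
52.0 [-0.02, -2.99, -0.54]
```

Call:
send_rows:
  targets: [8.5,0,-0.15,-0.25,0,0,0,8.5,0,-0.3,-0.3,0,0,0,8.5,0,-0.5,-0.3,0,0,0,8.5,0,-0.8,-0.35,0,0,0,8.5,0,-1.15,-0.35,0,0,0,8.5,0,-1.45,-0.35,0,0,0,8.5,0,-1.6,-0.35,0,0,0,8.5,0,-1.8,-0.3,0,0,0,8.5,0,-1.95,-0.3,0,0,0,8.5,0,-2.1,-0.3,0,0,0,8.5,0,-2.3,-0.25,0,0,0,8.5,0,-2.45,-0.25,0,0,0]

```text
clock: 12.75
tcp_pos: [0.5034, -0.0068, 0.138]
ee_rot: [3.133, -0.228, 0.0]
force: [0.3, -0.3, 0.3]
width: 0.0851
grasp_force: 0.7
```

Run:
```python
from h import *
import cv2
show()
a=cv2.cvtColor(camera("scene"),cv2.COLOR_RGB2BGR)[140:230,280:380]
cv2.imwrite("pics/c5.png",cv2.resize(a,(600,540),interpolation=cv2.INTER_CUBIC))
```

```text
12.75 [ 0.5034 -0.0068  0.138 ] [ 3.1333e+00 -2.2760e-01  4.0000e-04] F [ 0.27 -0.27  0.28] 0.08510100480321117
```

View pics/c5.png

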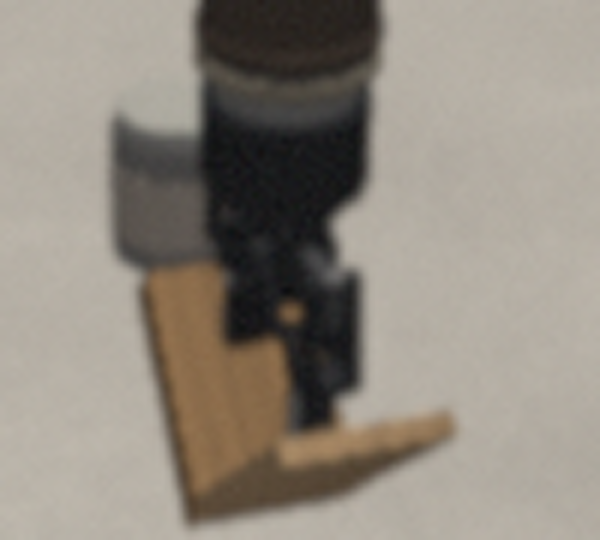

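Run:
```python
from h import *
s6=lambda u:np.array(u)/6+[280,140]-.4
o=[("scene",P,s6(u)) for P,u in [((0,-.04,.18),(282,467)),((0,.04,.18),(455,433)),((0,-.04,0),(190,524)),((0,.04,0),(345,496)),((-.12,-.04,0.01),(147,288))]]
tilt(o,[.5,-.02,1.42,.8])
```

```text
[ 0.4981 -0.0208] [80.6 45.3] [[-0.3, -0.3], [0.7, 0.2], [-0.2, 0.6], [0.3, 0.6], [-0.5, -1.3]]
```

Tilt fits at about 45–46° with the heel in place, and the bracket is held between the fingers. I'll continue the let-down.

Run:
```python
from traj import *
s=get_state();R0=pose(0,0)[1]
rows([47.5+1.5*i for i in range(0,32)],s["tcp_pos"],R0)
```

```text
47.5 [-0.02, 0.05, 0.03]
49.0 [-0.02, -0.28, 0.1]
50.5 [-0.02, -0.38, -0.09]
52.0 [-0.02, -0.49, -0.28]
53.5 [-0.02, -0.61, -0.46]
55.0 [-0.02, -0.73, -0.65]
56.5 [-0.02, -0.87, -0.83]
58.0 [-0.02, -1.01, -1.01]
59.5 [-0.02, -1.16, -1.19]
61.0 [-0.02, -1.32, -1.37]
62.5 [-0.02, -1.49, -1.55]
64.0 [-0.02, -1.66, -1.72]
65.5 [-0.02, -1.85, -1.89]
67.0 [-0.02, -2.04, -2.06]
68.5 [-0.02, -2.24, -2.23]
70.0 [-0.02, -2.45, -2.39]
71.5 [-0.02, -2.66, -2.54]
73.0 [-0.02, -2.88, -2.69]
74.5 [-0.02, -3.12, -2.84]
76.0 [-0.02, -3.36, -2.98]
77.5 [-0.02, -3.6, -3.12]
79.0 [-0.02, -3.86, -3.25]
80.5 [-0.02, -4.13, -3.32]
82.0 [-0.02, -4.41, -3.29]
83.5 [-0.02, -4.7, -3.25]
85.0 [-0.02, -4.99, -3.2]
86.5 [-0.02, -5.27, -3.14]
88.0 [-0.02, -5.56, -3.07]
89.5 [-0.02, -5.84, -3.0]
91.0 [-0.02, -6.12, -2.92]
92.5 [-0.02, -6.4, -2.83]
94.0 [-0.02, -6.67, -2.74]
```

Call:
send_rows:
  targets: [8.5,0,-0.15,0.05,0,0,0,8.5,0,-0.3,0.05,0,0,0,8.5,0,-0.4,-0.1,0,0,0,8.5,0,-0.5,-0.3,0,0,0,8.5,0,-0.6,-0.45,0,0,0,8.5,0,-0.75,-0.65,0,0,0,8.5,0,-0.85,-0.85,0,0,0,8.5,0,-1.0,-1.0,0,0,0,8.5,0,-1.15,-1.2,0,0,0,8.5,0,-1.3,-1.35,0,0,0,8.5,0,-1.5,-1.55,0,0,0,8.5,0,-1.65,-1.7,0,0,0]

```text
clock: 14.3
tcp_pos: [0.5057, 0.0097, 0.155]
ee_rot: [-3.133, 0.227, -0.0]
force: [-0.0, 0.8, 1.1]
width: 0.0852
grasp_force: 0.3
```

Force (+y, +z) is consistent with the foot resting on the rear finger. Continuing.

Call:
send_rows:
  targets: [8.5,0,-0.2,-0.2,0,0,0,8.5,0,-0.4,-0.35,0,0,0,8.5,0,-0.6,-0.55,0,0,0,8.5,0,-0.8,-0.7,0,0,0,8.5,0,-1.0,-0.85,0,0,0,8.5,0,-1.25,-1.0,0,0,0,8.5,0,-1.45,-1.15,0,0,0,8.5,0,-1.7,-1.3,0,0,0,8.5,0,-1.95,-1.4,0,0,0,8.5,0,-2.2,-1.55,0,0,0,8.5,0,-2.45,-1.6,0,0,0,8.5,0,-2.75,-1.6,0,0,0]

```text
clock: 15.8
tcp_pos: [0.5097, 0.0368, 0.171]
ee_rot: [3.133, -0.228, 0.0]
force: [-0.1, 1.9, 0.4]
width: 0.0848
grasp_force: 0.5
```

Call:
send_rows:
  targets: [8.5,0,-0.2,0.05,0,0,0,8.5,0,-0.4,0.05,0,0,0,8.5,0,-0.6,0.1,0,0,0,8.5,0,-0.8,0.15,0,0,0,8.5,0,-1.0,0.15,0,0,0,8.5,0,-1.2,0.2,0,0,0,8.5,0,-1.4,0.25,0,0,0,8.5,0,-1.6,0.3,0,0,0,8.5,0,-1.8,0.4,0,0,0,8.5,0,-2.0,0.45,0,0,0,8.5,0,-2.2,0.5,0,0,0,8.5,0,-2.4,0.5,0,0,0]

```text
clock: 17.3
tcp_pos: [0.513, 0.0604, 0.1657]
ee_rot: [3.133, -0.228, -0.001]
force: [0.5, 1.0, -0.2]
width: 0.085
grasp_force: 0.6
```

Run:
```python
from h import *
import cv2
show()
a=cv2.cvtColor(camera("scene"),cv2.COLOR_RGB2BGR);b=cv2.cvtColor(camera("top"),cv2.COLOR_RGB2BGR)
cv2.imwrite("pics/full_s6.png",a);cv2.imwrite("pics/full_t6.png",b)
# image code: brightness-wise check of bracket without viewing: predicted lying corners
def L(x,y,z):  # body point lying, heel frame s,lat,height
    d=np.array([np.cos(YAW),np.sin(YAW)]);l=np.array([-d[1],d[0]]);return [*(HEEL+x*d+y*l),z]
for P in [(0,-.04,.12),(0,.04,.12),(.18,-.04,0),(.18,.04,0),(0,-.04,0)]:print(P,proj("scene",L(*P)).round(),proj("top",L(*P)).round())
```

```text
17.3 [0.513  0.0604 0.1657] [ 3.1332e+00 -2.2760e-01 -6.0000e-04] F [ 0.53  0.95 -0.17] 0.08503291287242166
(0, -0.04, 0.12) [311. 193.] [349. 218.]
(0, 0.04, 0.12) [338. 188.] [344. 248.]
(0.18, -0.04, 0) [332. 269.] [287. 209.]
(0.18, 0.04, 0) [360. 262.] [282. 236.]
(0, -0.04, 0) [310. 228.] [347. 219.]
```

Call:
send_rows:
  targets: [8.5,0,-0.15,0,0,0,0,8.5,0,-0.3,0,0,0,0,8.5,0,-0.45,0,0,0,0,8.5,0,-0.6,0,0,0,0,8.5,0,-0.75,0,0,0,0,8.5,0,-0.9,0,0,0,0,8.5,0,-1.05,0,0,0,0,8.5,0,-1.2,0,0,0,0,8.5,0,-1.4,0,0,0,0,8.5,0,-1.6,0,0,0,0,8.5,0,-1.8,0,0,0,0,8.5,0,-2.0,0,0,0,0]

```text
clock: 18.9
tcp_pos: [0.516, 0.0803, 0.1659]
ee_rot: [3.133, -0.227, -0.0]
force: [0.3, 0.1, -0.3]
width: 0.0852
grasp_force: 0.0
```

Run:
```python
from h import *
import cv2
show()
a=cv2.cvtColor(camera("scene"),cv2.COLOR_RGB2BGR)[150:290,280:420];b=cv2.cvtColor(camera("top"),cv2.COLOR_RGB2BGR)[165:285,250:370]
r=lambda x:cv2.resize(x,(400,400),interpolation=cv2.INTER_CUBIC)
cv2.imwrite("pics/c6.png",np.hstack([r(a),r(b)]))
```

```text
18.9 [0.516  0.0803 0.1659] [ 3.1333e+00 -2.2740e-01 -1.0000e-04] F [ 0.34  0.09 -0.29] 0.08515225836390794
```

View pics/c6.png

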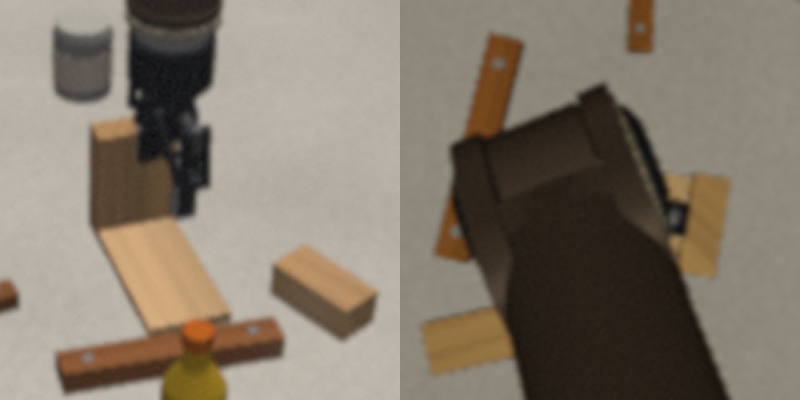

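It lies flat with the foot upright, free of the fingers. Corners are at scene crop (150,330) and (228,317), and at top crop (731,180), (716,277), (686,270) and (695,173). I'll fit the lying pose and plan the push.

Run:
```python
from h import *
tt=lambda u:(np.array(u)-[400,0])/(10/3)+[250,165]-.35
ss=lambda u:np.array(u)/(400/140)+[280,150]-.33
# lying frame: s, lateral(right=-.04 matches upper-in-top), height
o=[("top",P,tt(u)) for P,u in [((0,-.04,.12),(731,180)),((0,.04,.12),(716,277)),((.03,.04,.12),(686,270)),((.03,-.04,.12),(696,173))]]
o+=[("scene",P,ss(u)) for P,u in [((.18,-.04,.012),(151,329)),((.18,.04,.012),(229,316)),((0,-.04,.12),(91,124)),((.03,-.04,.12),(97,141)),((.03,-.04,.012),(96,228))]]
x,r=fit(o,[.5,-.02,1.42]);print(x[:2].round(4),np.degrees(x[2]).round(1),r.tolist())
st=np.array([.5613,.1726]);sy=1.3588;d=np.array([np.cos(sy),np.sin(sy)]);l=np.array([-d[1],d[0]])
print("heel in stop frame",(x[:2]-st)@d,(x[:2]-st)@l)
q=st-.2*d
e=x[:2]-st
lat=e@l
h2=st+lat*l   # stop face point opposite bracket
# push tool with yaw sy; finger back 57 (knuckle) ; s from stop face
print("h2",h2.round(4))
s0=get_state()
for s,z in((-.285,.30),(-.285,.09),(-.25,.09)): print(s,z,rel(*pose(s,z,sy,h2)),pose(s,z,sy,h2)[0].round(3))
```

```text
[ 0.5004 -0.0224] 81.6 [[0.5, -0.7], [-0.1, 0.4], [-2.4, 0.5], [-0.3, -0.5], [-0.9, -0.2], [0.7, -1.8], [-1.0, -0.6], [0.3, -0.7], [0.2, 0.9]]
heel in stop frame -0.2034351382199382 0.0185144791334015
h2 [0.5432 0.1765]
-0.285 0.3 [-0.61, 18.54, -13.41, -0.01, -0.0, 3.86] [ 0.483 -0.102  0.3  ]
-0.285 0.09 [-0.61, 18.55, 7.59, -0.01, -0.0, 3.86] [ 0.483 -0.102  0.09 ]
-0.25 0.09 [-0.38, 15.05, 7.59, -0.01, -0.0, 3.86] [ 0.491 -0.068  0.09 ]
```

```bash
cat >> h.py <<'E'
H2=np.array([.5432,.1765]);SY=1.3588
def tp(s,z,phi=35):
    p,R=pose(s,z,SY,H2);return p,R*Ro.from_euler("x",phi,degrees=True)
E
python3 - <<'E'
from h import *
print(rel(*tp(-.285,.30,0)),rel(*tp(-.285,.30)),tp(-.285,.30)[0])
E
```

```text
[-0.61, 18.54, -13.41, -0.01, -0.0, 3.86] [-0.61, 18.54, -13.41, 34.98, 1.18, 3.74] [ 0.48323259 -0.10211965  0.3       ]
```

Call:
send_rows:
  targets: [8.5,0,0,-4,0,0,0,8.5,0,0,-9,0,0,0,8.5,0,0,-13.4,0,0,0,8.5,-0.6,6,-13.4,0,0,0,8.5,-0.6,12,-13.4,0,0,3.9,4,-0.6,18.5,-13.4,0,0,3.9,0,-0.6,18.5,-13.4,0,0,3.9,0,-0.6,18.5,-13.4,0,0,3.9]

```text
clock: 20.0
tcp_pos: [0.4833, -0.1018, 0.2999]
ee_rot: [-3.123, 0.335, -0.0]
force: [0.2, -0.1, 0.0]
width: 0.032
grasp_force: 0.0
```

Run:
```python
from h import *
show();print(get_state()["q"].round(2));print(rel(*tp(-.285,.30)))
```

```text
20.0 [ 0.4833 -0.1018  0.2999] [-3.1233e+00  3.3510e-01 -1.0000e-04] F [ 0.25 -0.15  0.04] 0.0319861413495373
[ 0.29  0.2  -0.21  1.9   0.05  1.04 -1.72]
[0.0, 0.03, -0.01, 34.98, -0.03, -0.1]
```

Call:
send_rows:
  targets: [0,0,0,0,10,0,0,0,0,0,0,20,0,0,0,0,0,0,30,0,0,0,0,0,0,35,0,0,0,0,0,0,35,0,0,0,0,0,0,35,0,0]

```text
clock: 20.75
tcp_pos: [0.4837, -0.1006, 0.3]
ee_rot: [-2.52, 0.266, -0.084]
force: [0.6, -0.2, 0.8]
width: -0.0
grasp_force: 0.0
```

Run:
```python
from h import *
show();print(get_state()["q"].round(2))
for s,z in((-.285,.12),(-.285,.079),(-.253,.079)):print(rel(*tp(s,z)))
i=camera_info("wrist")
```

```text
20.75 [ 0.4837 -0.1006  0.3   ] [-2.5202  0.2662 -0.0837] F [ 0.59 -0.16  0.81] -4.252287091196466e-05
[ 0.63  0.3  -0.25  1.9  -0.59  1.14 -1.09]
[-0.01, 10.44, 14.67, 0.08, 0.05, 0.07]
[-0.01, 12.78, 18.03, 0.08, 0.05, 0.07]
[-0.0, 10.16, 19.87, 0.08, 0.05, 0.07]
```

Call:
send_rows:
  targets: [0,0,3,4.2,0,0,0,0,0,6,8.5,0,0,0,0,0,9,12.7,0,0,0,0,0,11.5,16.2,0,0,0,0,0,12.8,18,0,0,0,0,0,12.8,18,0,0,0]

```text
clock: 21.5
tcp_pos: [0.4829, -0.102, 0.0783]
ee_rot: [-2.518, 0.267, -0.081]
force: [-0.7, 1.3, 0.6]
width: -0.0
grasp_force: 0.0
```

Run:
```python
from h import *
show();print(get_state()["q"].round(2))
for s in(-.265,-.255,-.245,-.235,-.23):print(s,rel(*tp(s,.079)))
```

```text
21.5 [ 0.4829 -0.102   0.0783] [-2.5182  0.2668 -0.0814] F [-0.72  1.27  0.58] -1.8680834528676155e-05
[ 0.65  0.66 -0.28  2.03 -0.67  0.72 -0.8 ]
-0.265 [0.04, -1.68, 1.09, -0.02, 0.14, 0.01]
-0.255 [0.04, -2.5, 1.66, -0.02, 0.14, 0.01]
-0.245 [0.04, -3.32, 2.23, -0.02, 0.14, 0.01]
-0.235 [0.05, -4.13, 2.81, -0.02, 0.14, 0.01]
-0.23 [0.05, -4.54, 3.1, -0.02, 0.14, 0.01]
```

Call:
send_rows:
  targets: [0,0,-0.8,0.5,0,0,0,0,0,-1.6,1.05,0,0,0,0,0,-2.1,1.4,0,0,0,0,0,-2.4,1.6,0,0,0,0,0,-2.7,1.8,0,0,0,0,0,-2.9,1.95,0,0,0,0,0,-3.1,2.1,0,0,0,0,0,-3.3,2.25,0,0,0,0,0,-3.5,2.4,0,0,0]

```text
clock: 22.62
tcp_pos: [0.4922, -0.0626, 0.0795]
ee_rot: [-2.519, 0.27, -0.086]
force: [-1.0, -3.0, 2.1]
width: -0.0
grasp_force: 1.6
```

Run:
```python
from h import *
import cv2
show();p=get_state()["tcp_pos"];d=np.array([np.cos(SY),np.sin(SY)]);print("s",(p[:2]-H2)@d)
a=camera("scene");cv2.imwrite("pics/f7.png",a[...,::-1])
# dark gap vs stop: print colour along line from board end to stop face in scene
for lat in(-.025,.0,.025):
    l=np.array([-d[1],d[0]])
    print([tuple(int(v) for v in a[tuple(proj("scene",[*(H2+l*lat+s*d),z]).round().astype(int)[::-1])]) for s,z in [(-.06,.012),(-.05,.012),(-.04,.012),(-.03,.012),(-.02,.012),(-.015,.012),(-.01,.012),(-.005,.012),(0,.012),(.01,.025)]])
```

```text
22.62 [ 0.4922 -0.0626  0.0795] [-2.5191  0.2704 -0.0859] F [-1.04 -2.99  2.14] -1.1371710166334258e-05
s -0.24450288672574974
[(204, 164, 120), (205, 166, 121), (201, 162, 120), (202, 164, 121), (186, 151, 111), (156, 124, 90), (132, 97, 68), (131, 85, 52), (136, 88, 54), (132, 85, 51)]
[(204, 165, 121), (204, 164, 121), (205, 166, 122), (203, 165, 120), (196, 158, 116), (170, 126, 89), (122, 73, 42), (124, 68, 30), (120, 65, 28), (166, 87, 31)]
[(194, 157, 117), (194, 157, 115), (189, 154, 112), (189, 153, 113), (181, 123, 81), (179, 102, 53), (173, 93, 38), (178, 93, 31), (140, 78, 37), (129, 83, 52)]
```

Call:
send_rows:
  targets: [0,0,-0.2,0.15,0,0,0,0,0,-0.4,0.3,0,0,0,0,0,-0.55,0.4,0,0,0,0,0,-0.7,0.5,0,0,0]

```text
clock: 23.18
tcp_pos: [0.4937, -0.0535, 0.0793]
ee_rot: [-2.519, 0.269, -0.085]
force: [-0.5, -3.9, 1.8]
width: 0.0001
grasp_force: 1.5
```

Call:
send_rows:
  targets: [0,0,-0.15,0.1,0,0,0,0,0,-0.25,0.2,0,0,0,0,0,-0.25,0.2,0,0,0]

```text
clock: 23.55
tcp_pos: [0.4945, -0.0504, 0.0792]
ee_rot: [-2.518, 0.269, -0.085]
force: [0.3, -3.2, 1.1]
width: 0.0003
grasp_force: 1.0
```

Call:
send_rows:
  targets: [0,0,-0.1,0.05,0,0,0,0,0,-0.15,0.1,0,0,0,0,0,-0.15,0.1,0,0,0]

```text
clock: 23.92
tcp_pos: [0.4948, -0.0487, 0.0792]
ee_rot: [-2.518, 0.269, -0.085]
force: [-0.1, -2.2, 2.2]
width: -0.0003
grasp_force: 1.2
```

Call:
send_rows:
  targets: [0,0,-0.1,0.05,0,0,0,0,0,-0.15,0.1,0,0,0,0,0,-0.15,0.1,0,0,0]

```text
clock: 24.3
tcp_pos: [0.4952, -0.0469, 0.0792]
ee_rot: [-2.518, 0.269, -0.085]
force: [-0.6, -2.7, 0.1]
width: -0.0001
grasp_force: 1.0
```

Call:
send_rows:
  targets: [0,0,-0.1,0.05,0,0,0,0,0,-0.15,0.1,0,0,0,0,0,-0.15,0.1,0,0,0]

```text
clock: 24.68
tcp_pos: [0.4955, -0.0456, 0.0792]
ee_rot: [-2.519, 0.27, -0.085]
force: [-1.8, -4.7, 2.1]
width: -0.0002
grasp_force: 2.2
```

Call:
send_rows:
  targets: [0,0,-0.1,0.05,0,0,0,0,0,-0.15,0.1,0,0,0,0,0,-0.15,0.1,0,0,0]

```text
clock: 25.05
tcp_pos: [0.4957, -0.0452, 0.0792]
ee_rot: [-2.52, 0.271, -0.086]
force: [-4.6, -10.1, 5.1]
width: 0.0002
grasp_force: 5.2
```

Call:
send_rows:
  targets: [0,0,-0.1,0.05,0,0,0,0,0,-0.15,0.1,0,0,0]

```text
clock: 25.3
tcp_pos: [0.4959, -0.0449, 0.0791]
ee_rot: [-2.522, 0.273, -0.087]
force: [-8.6, -17.4, 11.4]
width: 0.0003
grasp_force: 9.3
```

Call:
send_rows:
  targets: [0,0,0.3,-0.2,0,0,0,0,0,1.5,-1.0,0,0,0,0,0,2.5,-1.7,0,0,0,0,0,0.5,-5,0,0,0,0,0,-3,-10,0,0,0,0,0,-8,-16,0,0,0,0,0,-8,-16,0,0,0,0,0,-8,-16,0,0,0]

```text
clock: 26.3
tcp_pos: [0.4909, -0.0678, 0.2568]
ee_rot: [-2.52, 0.268, -0.087]
force: [-1.1, 0.1, -0.1]
width: 0.0001
grasp_force: 0.0
```

Call:
send_rows:
  targets: [0,0,4,-6,0,0,0,0,0,8,-11,0,0,0,0,0,13,-14,0,0,0,0,0,18,-17,0,0,0,0,0,18,-17,0,0,0,0,0,18,-17,0,0,0]

```text
clock: 27.05
tcp_pos: [0.4386, -0.3064, 0.29]
ee_rot: [-2.515, 0.271, -0.081]
force: [-0.2, 1.5, 0.7]
width: -0.0
grasp_force: 0.0
```

Run:
```python
from h import *
import cv2
show()
d=np.array([np.cos(SY),np.sin(SY)]);l=np.array([-d[1],d[0]])
im={n:camera(n) for n in("scene","top")}
for n in im: cv2.imwrite(f"pics/end_{n}.png",im[n][...,::-1])
def prof(n,z,ss,lat):
    P=np.array([proj(n,[*(H2+s*d+lat*l),z]) for s in ss],np.float32)
    return cv2.remap(im[n],P[:,0].copy(),P[:,1].copy(),cv2.INTER_LINEAR).reshape(-1,3).astype(float)
ss=np.arange(-.05,.02,.001)
for n in im:
  for z,rng,nm in((.012,np.arange(-.04,.02,.001),"board end"),(.12,np.arange(-.215,-.165,.001),"heel edge@120"),):
    for lat in(-.03,-.02,-.01,0,.01,.02,.03):
        p=cv2.GaussianBlur(prof(n,z,rng,lat),(1,5),0);g=np.abs(np.gradient(p,axis=0)).sum(1);k=g[3:-3].argmax()+3
        print(n,nm,lat,"edge s",round(rng[k],3),"mag",g[k].round(1),"min",p.sum(1).min().round())
```

```text
27.05 [ 0.4386 -0.3064  0.29  ] [-2.5153  0.2708 -0.0814] F [-0.23  1.46  0.71] -3.997948669822453e-06
scene board end -0.03 edge s -0.01 mag 10.0 min 218.0
scene board end -0.02 edge s -0.011 mag 21.1 min 208.0
scene board end -0.01 edge s -0.011 mag 19.8 min 212.0
scene board end 0 edge s -0.012 mag 19.7 min 150.0
scene board end 0.01 edge s -0.023 mag 16.2 min 155.0
scene board end 0.02 edge s 0.005 mag 15.3 min 184.0
scene board end 0.03 edge s -0.012 mag 14.3 min 217.0
scene heel edge@120 -0.03 edge s -0.178 mag 8.7 min 389.0
scene heel edge@120 -0.02 edge s -0.181 mag 9.2 min 387.0
scene heel edge@120 -0.01 edge s -0.178 mag 10.8 min 388.0
scene heel edge@120 0 edge s -0.177 mag 9.4 min 366.0
scene heel edge@120 0.01 edge s -0.18 mag 11.2 min 376.0
scene heel edge@120 0.02 edge s -0.181 mag 10.6 min 376.0
scene heel edge@120 0.03 edge s -0.179 mag 7.8 min 410.0
top board end -0.03 edge s 0.0 mag 27.0 min 181.0
top board end -0.02 edge s 0.001 mag 29.4 min 179.0
top board end -0.01 edge s 0.001 mag 28.4 min 183.0
top board end 0 edge s -0.001 mag 29.8 min 170.0
top board end 0.01 edge s -0.001 mag 31.7 min 171.0
top board end 0.02 edge s 0.0 mag 26.7 min 173.0
top board end 0.03 edge s -0.001 mag 24.8 min 173.0
top heel edge@120 -0.03 edge s -0.18 mag 12.9 min 292.0
top heel edge@120 -0.02 edge s -0.179 mag 12.0 min 298.0
top heel edge@120 -0.01 edge s -0.179 mag 13.9 min 292.0
top heel edge@120 0 edge s -0.18 mag 11.7 min 278.0
top heel edge@120 0.01 edge s -0.181 mag 14.2 min 289.0
top heel edge@120 0.02 edge s -0.182 mag 12.5 min 284.0
top heel edge@120 0.03 edge s -0.183 mag 11.8 min 308.0
```

The board end shows at s≈0 everywhere, but the heel edge hints at 2–3° of yaw. I'll check both lines at sub-pixel level.

```bash
cat > yaw.py <<'E'
from h import *
import cv2
d=np.array([np.cos(SY),np.sin(SY)]);l=np.array([-d[1],d[0]])
def run(fn,n="top"):
    im=cv2.imread(fn).astype(np.float32)
    stop=st=np.array([.5613,.1726])
    def line(o,z,c,lats,h=.010):
        r=np.arange(c-h,c+h,.0005);E=[]
        for lat in lats:
            P=np.array([proj(n,[*(o+s*d+lat*l),z]) for s in r],np.float32)
            p=cv2.remap(im,P[:,0].copy(),P[:,1].copy(),cv2.INTER_LINEAR).reshape(-1,3)
            g=np.abs(np.gradient(cv2.GaussianBlur(p,(1,7),0),axis=0)).sum(1)**2;E.append((g*r).sum()/g.sum())
        k=np.polyfit(lats,E,1);res=np.array(E)-np.polyval(k,lats)
        k=np.polyfit(np.array(lats)[abs(res)<.0015],np.array(E)[abs(res)<.0015],1)
        return "off %.4f slope %.2f deg"%(k[1],np.degrees(np.arctan(k[0])))+" res %.1f mm"%(1e3*abs(res).max())
    print("stop far",line(stop,.025,.03,np.linspace(-.09,.09,37)))
    print("stop near",line(stop,.025,0,np.linspace(-.09,.09,37)))
    print("stop near,clear",line(stop,.025,0,np.r_[np.linspace(-.09,-.035,12),np.linspace(.075,.092,6)]))
    print("heel edge",line(H2,.12,-.18,np.linspace(-.033,.033,23)))
    print("foot inner edge",line(H2,.12,-.15,np.linspace(-.033,.033,23)))
    print("board end",line(H2,.012,0,np.linspace(-.033,.033,23)))
run("pics/end_top.png")
E
python3 yaw.py
```

```text
Traceback (most recent call last):
  File "yaw.py", line 22, in <module>
    run("pics/end_top.png")
    ~~~^^^^^^^^^^^^^^^^^^^^
  File "yaw.py", line 16, in run
    print("stop far",line(stop,.025,.03,np.linspace(-.09,.09,37)))
                     ~~~~^^^^^^^^^^^^^^^^^^^^^^^^^^^^^^^^^^^^^^^^
  File "yaw.py", line 10, in line
    P=np.array([proj(n,[*(o+s*d+lat*l),z]) for s in r],np.float32)
                ~~~~^^^^^^^^^^^^^^^^^^^^^^
  File "h.py", line 6, in proj
    i=camera_info(n);c=i["R"]@np.asarray(P,float)+i["t"];p=i["mtx"]@c;return p[:2]/p[2]
ValueError: time passes only in moves, steps and waits
```

```bash
sed -i 's/^def proj(n,P):/from functools import lru_cache\nci=lru_cache(camera_info)\ndef proj(n,P):/; s/i=camera_info(n);c=i/i=ci(n);c=i/' h.py; python3 yaw.py
```

```text
stop far off 0.0303 slope 0.00 deg res 1.2 mm
stop near off -0.0018 slope -0.10 deg res 1.0 mm
stop near,clear off -0.0018 slope -0.05 deg res 0.4 mm
heel edge off -0.1805 slope -3.43 deg res 0.7 mm
foot inner edge off -0.1502 slope -4.02 deg res 2.2 mm
board end off -0.0001 slope -1.00 deg res 0.7 mm
```

The stop line agrees with my fit, but the bracket is still about 3.4° off. The push force ran through the corner contact, so friction jammed it. Fix: grip the upright foot from above with the pads parallel to the stop, which squares it, then press forward gently.

Run:
```python
from h import *
s=get_state();print(s["clock"]);print(rel(*tp(-.1655,.30,0)))
p,R=tp(-.1655,.30,0);print(p)
```

```text
27.15
[0.06, -27.27, 18.11, -35.12, 0.11, 0.03]
[0.50837682 0.01470508 0.3       ]
```

Call:
send_rows:
  targets: [8.5,0,-4.5,3,-6,0,0,8.5,0,-9,6,-12,0,0,8.5,0,-13.5,9,-18,0,0,8.5,0,-18,12,-24,0,0,8.5,0,-22.5,15,-30,0,0,8.5,0,-27.3,18.1,-35.1,0,0,8.5,0,-27.3,18.1,-35.1,0,0,8.5,0,-27.3,18.1,-35.1,0,0]

```text
clock: 28.15
tcp_pos: [0.5076, 0.0144, 0.3004]
ee_rot: [3.123, -0.329, -0.001]
force: [0.5, -0.3, 0.2]
width: 0.0846
grasp_force: 0.0
```

Run:
```python
from h import *
show();print(rel(*tp(-.1655,.156,0)))
```

```text
28.15 [0.5076 0.0144 0.3004] [ 3.1228e+00 -3.2850e-01 -1.3000e-03] F [ 0.5  -0.33  0.2 ] 0.0846198294387197
[0.08, -0.07, 14.44, 0.1, 0.04, 0.14]
```

Call:
send_rows:
  targets: [8.5,0,0,4.5,0,0,0,8.5,0,0,9,0,0,0,8.5,0,0,13,0,0,0,8.5,0.1,-0.1,14.4,0,0,0,6,0.1,-0.1,14.4,0,0,0,4.5,0.1,-0.1,14.4,0,0,0,4,0.1,-0.1,14.4,0,0,0,3.7,0.1,-0.1,14.4,0,0,0,3.5,0.1,-0.1,14.4,0,0,0]

```text
clock: 29.28
tcp_pos: [0.5095, 0.0138, 0.157]
ee_rot: [3.122, -0.334, 0.001]
force: [0.7, -0.5, 0.9]
width: 0.035
grasp_force: 0.0
```

Call:
send_rows:
  targets: [3.3,0,0,0,0,0,0,3.2,0,0,0,0,0,0,3.1,0,0,0,0,0,0,3.0,0,0,0,0,0,0,2.8,0,0,0,0,0,0,2.8,0,0,0,0,0,0]

```text
clock: 30.02
tcp_pos: [0.5097, 0.014, 0.157]
ee_rot: [3.122, -0.334, 0.001]
force: [1.3, 2.1, 5.1]
width: 0.03
grasp_force: 58.4
```

Opening reads 30.0 mm, so the foot sits flush between the pads. Now I press it forward to the stop in small steps.

Call:
send_rows:
  targets: [2.8,0,-0.05,0,0,0,0,2.8,0,-0.1,0,0,0,0,2.8,0,-0.1,0,0,0,0]

```text
clock: 30.4
tcp_pos: [0.5097, 0.0141, 0.157]
ee_rot: [3.121, -0.335, 0.0]
force: [-0.7, 0.3, 7.0]
width: 0.0297
grasp_force: 59.1
```

Call:
send_rows:
  targets: [2.8,0,-0.05,0,0,0,0,2.8,0,-0.1,0,0,0,0,2.8,0,-0.1,0,0,0,0]

```text
clock: 30.78
tcp_pos: [0.5098, 0.0141, 0.157]
ee_rot: [3.12, -0.335, -0.0]
force: [-1.3, -3.7, 7.6]
width: 0.0297
grasp_force: 59.9
```

Call:
send_rows:
  targets: [2.8,0,-0.05,0,0,0,0,2.8,0,-0.1,0,0,0,0,2.8,0,-0.1,0,0,0,0]

```text
clock: 31.15
tcp_pos: [0.5098, 0.0144, 0.157]
ee_rot: [3.119, -0.336, -0.001]
force: [-1.8, -5.7, 8.9]
width: 0.0297
grasp_force: 60.3
```

Call:
send_rows:
  targets: [3.5,0,0,0,0,0,0,5,0,0,0,0,0,0,7,0,0,0,0,0,0,8.5,0,0,0,0,0,0,8.5,0,0,0,0,0,0,8.5,0,0,-3,0,0,0,8.5,0,0,-8,0,0,0,8.5,0,0,-14,0,0,0,8.5,0,6,-14,0,0,0,8.5,0,12,-14,0,0,0,8.5,0,18,-14,0,0,0,8.5,0,24,-14,0,0,0]

```text
clock: 32.65
tcp_pos: [0.4587, -0.2194, 0.2974]
ee_rot: [3.122, -0.333, 0.001]
force: [0.8, -0.7, -0.3]
width: 0.0851
grasp_force: 0.0
```

Call:
send_rows:
  targets: [8.5,0,6,0,0,0,0,8.5,0,6,0,0,0,0,8.5,0,6,0,0,0,0]

```text
clock: 33.02
tcp_pos: [0.4467, -0.2758, 0.297]
ee_rot: [3.123, -0.334, -0.001]
force: [0.1, 0.0, -0.2]
width: 0.0852
grasp_force: 0.0
```

```bash
python3 - <<'E'
from h import *
import cv2
show()
for n in("scene","top"): cv2.imwrite(f"pics/end2_{n}.png",camera(n)[...,::-1])
E
sed -i 's/end_top/end2_top/' yaw.py; python3 yaw.py
```

```text
33.02 [ 0.4467 -0.2758  0.297 ] [ 3.1227e+00 -3.3420e-01 -6.0000e-04] F [ 0.15  0.05 -0.18] 0.08517503921300773
stop far off 0.0303 slope 0.01 deg res 1.2 mm
stop near off -0.0019 slope -0.10 deg res 0.6 mm
stop near,clear off -0.0018 slope -0.05 deg res 0.5 mm
heel edge off -0.1814 slope -2.13 deg res 0.9 mm
foot inner edge off -0.1509 slope -1.38 deg res 1.4 mm
board end off -0.0003 slope -0.03 deg res 0.6 mm
```

```bash
cat > side.py <<'E'
from yaw import *
def side(fn,n="top"):
    im=cv2.imread(fn).astype(np.float32)
    for z,rng,nm in((.012,np.linspace(.04-.18,.155-.18,24),"board"),):
      for c in(-.04,.04):
        r=np.arange(c-.011,c+.011,.0005);E=[];G=[]
        for s in rng:
            P=np.array([proj(n,[*(H2+s*d+a*l),z]) for a in r],np.float32)
            p=cv2.remap(im,P[:,0].copy(),P[:,1].copy(),cv2.INTER_LINEAR).reshape(-1,3)
            g=np.abs(np.gradient(cv2.GaussianBlur(p,(1,7),0),axis=0)).sum(1)**4;E.append((g*r).sum()/g.sum());G.append(g.max()**.25)
        E=np.array(E);k=np.polyfit(rng,E,1);o=abs(E-np.polyval(k,rng))<.0015;k=np.polyfit(rng[o],E[o],1)
        print(fn,n,c,"lat at s=-.1 %.4f"%np.polyval(k,-.1),"slope deg %.2f"%np.degrees(k[0]),"res %.1f"%(1e3*np.std(E-np.polyval(k,rng))),o.sum())
for f in("end","end2"):
    side(f"pics/{f}_top.png");side(f"pics/{f}_scene.png","scene")
E
python3 side.py | grep pics
```

```text
pics/end_top.png top -0.04 lat at s=-.1 -0.0347 slope deg 2.82 res 0.3 24
pics/end_top.png top 0.04 lat at s=-.1 0.0450 slope deg 3.09 res 0.3 24
pics/end_scene.png scene -0.04 lat at s=-.1 -0.0381 slope deg 2.64 res 0.4 24
pics/end_scene.png scene 0.04 lat at s=-.1 0.0450 slope deg 3.01 res 0.4 24
pics/end2_top.png top -0.04 lat at s=-.1 -0.0364 slope deg 1.99 res 0.2 24
pics/end2_top.png top 0.04 lat at s=-.1 0.0430 slope deg 1.94 res 0.3 24
pics/end2_scene.png scene -0.04 lat at s=-.1 -0.0397 slope deg 2.18 res 0.3 24
pics/end2_scene.png scene 0.04 lat at s=-.1 0.0430 slope deg 2.02 res 0.4 24
```

Side edges give a consistent 2.0° still to remove (previously 3.0°). I'll regrip the foot, turn it by that amount in the grip and press forward again.

Run:
```python
from h import *
print(rel(*tp(-.166,.297,0)),rel(*tp(-.166,.156,0)))
```

```text
[-0.07, -29.53, -0.02, 0.06, 0.01, 0.08] [-0.07, -29.55, 14.08, 0.06, 0.01, 0.08]
```

Call:
send_rows:
  targets: [8.5,0,-6,0,0,0,-2,8.5,0,-12,0,0,0,-2,8.5,0,-18,0,0,0,-2,8.5,0,-24,0,0,0,-2,8.5,-0.1,-29.5,0,0,0,-2,8.5,-0.1,-29.5,0,0,0,-2,8.5,-0.1,-29.5,5,0,0,-2,8.5,-0.1,-29.5,10,0,0,-2,7,-0.1,-29.5,13.5,0,0,-2,5,-0.1,-29.5,14.1,0,0,-2,4,-0.1,-29.5,14.1,0,0,-2,3.5,-0.1,-29.5,14.1,0,0,-2]

```text
clock: 34.62
tcp_pos: [0.5089, 0.0121, 0.1572]
ee_rot: [3.128, -0.279, 0.004]
force: [-0.3, 0.6, -0.7]
width: 0.035
grasp_force: 0.0
```

Call:
send_rows:
  targets: [3.3,0,0,0,0,0,0,3.2,0,0,0,0,0,0,3.0,0,0,0,0,0,0,2.8,0,0,0,0,0,0,2.8,0,0,0,0,0,0,2.8,0,0,0,0,0,0]

```text
clock: 35.38
tcp_pos: [0.5088, 0.013, 0.1566]
ee_rot: [3.129, -0.278, 0.003]
force: [1.2, 5.3, 7.8]
width: 0.0294
grasp_force: 59.1
```

Call:
send_rows:
  targets: [2.8,0,0,0,0,0,0.6,2.8,0,0,0,0,0,1.2,2.8,0,0,0,0,0,1.8,2.8,0,0,0,0,0,2.3,2.8,0,0,0,0,0,2.3,2.8,0,0,0,0,0,2.3]

```text
clock: 36.12
tcp_pos: [0.5089, 0.0123, 0.1566]
ee_rot: [3.122, -0.342, 0.004]
force: [1.0, 2.3, 7.2]
width: 0.0291
grasp_force: 59.2
```

```bash
python3 - <<'E'
from h import *
import cv2
show();s=get_state();print(rel(*tp(-.166,.156,0)))
for n in("scene","top"): cv2.imwrite(f"pics/end3_{n}.png",camera(n)[...,::-1])
E
sed -i 's/("end","end2")/("end3",)/' side.py; python3 side.py|grep pics
```

```text
36.12 [0.5089 0.0123 0.1566] [ 3.1218 -0.3417  0.0035] F [0.97 2.32 7.2 ] 0.029110668212507098
[-0.11, -0.17, 0.06, 0.05, -0.14, -0.35]
pics/end3_top.png top -0.04 lat at s=-.1 -0.0436 slope deg 3.01 res 3.5 9
pics/end3_top.png top 0.04 lat at s=-.1 0.0396 slope deg 0.18 res 2.8 16
pics/end3_scene.png scene -0.04 lat at s=-.1 -0.0422 slope deg 0.00 res 0.2 24
pics/end3_scene.png scene 0.04 lat at s=-.1 0.0406 slope deg -0.68 res 0.3 24
```

Nearly square in the grip (≈ −0.2°). Pressing forward to the stop.

Call:
send_rows:
  targets: [2.8,0,-0.1,0,0,0,-0.2,2.8,0,-0.2,0,0,0,-0.2,2.8,0,-0.2,0,0,0,-0.2]

```text
clock: 36.6
tcp_pos: [0.5091, 0.0128, 0.1566]
ee_rot: [3.12, -0.338, 0.002]
force: [-0.2, -1.8, 8.9]
width: 0.0295
grasp_force: 59.4
```

Call:
send_rows:
  targets: [2.8,0,-0.1,0,0,0,0,2.8,0,-0.2,0,0,0,0,2.8,0,-0.2,0,0,0,0]

```text
clock: 36.98
tcp_pos: [0.5092, 0.0133, 0.1565]
ee_rot: [3.118, -0.339, 0.001]
force: [-0.8, -6.0, 10.0]
width: 0.0293
grasp_force: 59.8
```

Call:
send_rows:
  targets: [2.8,0,-0.1,-0.05,0,0,0,2.8,0,-0.2,-0.05,0,0,0,2.8,0,-0.2,-0.05,0,0,0]

```text
clock: 37.35
tcp_pos: [0.5093, 0.0157, 0.1565]
ee_rot: [3.119, -0.338, -0.0]
force: [-1.6, -5.7, 8.1]
width: 0.029
grasp_force: 59.7
```

Call:
send_rows:
  targets: [3.5,0,0,0,0,0,0,5,0,0,0,0,0,0,7,0,0,0,0,0,0,8.5,0,0,0,0,0,0,8.5,0,0,0,0,0,0,8.5,0,0,-3,0,0,0,8.5,0,0,-8,0,0,0,8.5,0,0,-14,0,0,0,8.5,0,6,-14,0,0,0,4,0,12,-14,0,0,0,0,0,18,-14,0,0,0,0,0,24,-14,0,0,0]

```text
clock: 38.85
tcp_pos: [0.4575, -0.2181, 0.2968]
ee_rot: [3.122, -0.336, 0.001]
force: [0.4, -0.4, 0.5]
width: 0.0316
grasp_force: 0.0
```

```bash
python3 - <<'E'
from h import *
import cv2
show()
for n in("scene","top"): cv2.imwrite(f"pics/end4_{n}.png",camera(n)[...,::-1])
print(rel(*tp(-.29,.297)))
E
sed -i 's/end2_top/end4_top/' yaw.py;sed -i 's/"end3",/"end4",/' side.py; python3 side.py
```

```text
38.85 [ 0.4575 -0.2181  0.2968] [ 3.1216e+00 -3.3590e-01  9.0000e-04] F [ 0.39 -0.38  0.47] 0.03162497019797069
[0.0, -11.93, -0.1, 35.28, -0.21, -0.7]
stop far off 0.0303 slope 0.02 deg res 1.2 mm
stop near off -0.0020 slope -0.13 deg res 0.6 mm
stop near,clear off -0.0018 slope -0.04 deg res 0.3 mm
heel edge off -0.1799 slope 0.40 deg res 0.8 mm
foot inner edge off -0.1494 slope 0.26 deg res 0.8 mm
board end off -0.0004 slope -0.05 deg res 0.4 mm
pics/end4_top.png top -0.04 lat at s=-.1 -0.0387 slope deg -0.41 res 0.2 24
pics/end4_top.png top 0.04 lat at s=-.1 0.0406 slope deg -0.19 res 0.3 24
pics/end4_scene.png scene -0.04 lat at s=-.1 -0.0419 slope deg 0.01 res 0.2 24
pics/end4_scene.png scene 0.04 lat at s=-.1 0.0407 slope deg 0.33 res 0.3 24
```

Square within about 0.3°, with 0–1 mm of gap. One last gentle low push from behind will seat it.

Call:
send_rows:
  targets: [0,0,-3,0,9,0,-0.2,0,0,-6,0,18,0,-0.4,0,0,-9,0,27,0,-0.6,0,0,-12.4,-0.1,35.3,-0.2,-0.7,0,0,-12.4,-0.1,35.3,-0.2,-0.7,0,0,-12.4,-0.1,35.3,-0.2,-0.7]

```text
clock: 39.7
tcp_pos: [0.4845, -0.0959, 0.2973]
ee_rot: [-2.519, 0.256, -0.081]
force: [-0.5, -0.7, -0.3]
width: -0.0005
grasp_force: 0.0
```

Run:
```python
from h import *
show()
for s,z in((-.285,.079),(-.245,.079),(-.235,.079),(-.229,.079)):print(s,rel(*tp(s,z)))
```

```text
39.7 [ 0.4845 -0.0959  0.2973] [-2.5191  0.2556 -0.0812] F [-0.51 -0.73 -0.32] -0.000489015461851417
-0.285 [-0.01, 13.06, 17.5, -0.04, 0.3, 0.47]
-0.245 [0.03, 9.78, 19.8, -0.04, 0.3, 0.47]
-0.235 [0.04, 8.96, 20.37, -0.04, 0.3, 0.47]
-0.229 [0.05, 8.47, 20.72, -0.04, 0.3, 0.47]
```

Call:
send_rows:
  targets: [0,0,3.2,4.3,0,0,0,0,0,6.4,8.6,0,0,0,0,0,9.6,12.9,0,0.3,0.5,0,0,13,17.5,0,0.3,0.5,0,0,13,17.5,0,0.3,0.5,0,0,11.5,18.6,0,0.3,0.5,0,0,9.8,19.8,0,0.3,0.5,0,0,9.2,20.2,0,0.3,0.5,0,0,9.0,20.35,0,0.3,0.5,0,0,9.0,20.35,0,0.3,0.5]

```text
clock: 40.95
tcp_pos: [0.4936, -0.0526, 0.0796]
ee_rot: [-2.516, 0.268, -0.086]
force: [-0.3, -1.3, 1.2]
width: -0.0002
grasp_force: 0.0
```

Call:
send_rows:
  targets: [0,0,-0.1,0.05,0,0,0,0,0,-0.15,0.1,0,0,0,0,0,-0.25,0.15,0,0,0,0,0,-0.25,0.15,0,0,0]

```text
clock: 41.45
tcp_pos: [0.4941, -0.0495, 0.0793]
ee_rot: [-2.515, 0.268, -0.084]
force: [0.3, -0.3, 1.0]
width: -0.0001
grasp_force: 0.0
```

Call:
send_rows:
  targets: [0,0,-0.1,0.05,0,0,0,0,0,-0.15,0.1,0,0,0,0,0,-0.15,0.1,0,0,0]

```text
clock: 41.82
tcp_pos: [0.4945, -0.0477, 0.0794]
ee_rot: [-2.515, 0.268, -0.085]
force: [-0.0, -0.1, 1.0]
width: -0.0001
grasp_force: 0.0
```

Call:
send_rows:
  targets: [0,0,-0.1,0.05,0,0,0,0,0,-0.15,0.1,0,0,0,0,0,-0.15,0.1,0,0,0]

```text
clock: 42.2
tcp_pos: [0.4948, -0.0459, 0.0795]
ee_rot: [-2.515, 0.268, -0.085]
force: [-0.7, -0.7, -0.5]
width: 0.0004
grasp_force: 0.0
```

Call:
send_rows:
  targets: [0,0,-0.1,0.05,0,0,0,0,0,-0.1,0.05,0,0,0]

```text
clock: 42.45
tcp_pos: [0.4951, -0.0451, 0.0796]
ee_rot: [-2.515, 0.269, -0.085]
force: [-0.4, -0.8, -0.2]
width: 0.0003
grasp_force: 0.3
```

Call:
send_rows:
  targets: [0,0,-0.1,0.05,0,0,0,0,0,-0.1,0.05,0,0,0]

```text
clock: 42.7
tcp_pos: [0.4953, -0.044, 0.0798]
ee_rot: [-2.515, 0.269, -0.085]
force: [-0.0, -1.6, -1.1]
width: -0.0001
grasp_force: 0.6
```

Call:
send_rows:
  targets: [0,0,-0.1,0.06,0,0,0,0,0,-0.1,0.06,0,0,0]

```text
clock: 42.95
tcp_pos: [0.4956, -0.0435, 0.0797]
ee_rot: [-2.516, 0.27, -0.085]
force: [-1.1, -5.6, -0.1]
width: 0.0007
grasp_force: 2.4
```

Call:
send_rows:
  targets: [0,0,-0.1,0.06,0,0,0,0,0,-0.1,0.06,0,0,0]

```text
clock: 43.2
tcp_pos: [0.4959, -0.0434, 0.0798]
ee_rot: [-2.517, 0.271, -0.086]
force: [-2.8, -8.7, 1.9]
width: 0.0003
grasp_force: 4.2
```

Force jumps to 9 N with no further motion, so it is seated at the stop. Retreating and checking.

Call:
send_rows:
  targets: [0,0,0.2,-0.12,0,0,0,0,0,0.8,-0.5,0,0,0,0,0,2.5,-1.7,0,0,0,0,0,0.5,-5,0,0,0,0,0,-3,-10,0,0,0,0,0,-8,-16,0,0,0,0,0,-4,-20,0,0,0,0,0,0,-24,0,0,0,0,0,5,-28,0,0,0,0,0,9,-32,0,0,0,0,0,9,-32,0,0,0]

```text
clock: 44.58
tcp_pos: [0.439, -0.3, 0.2895]
ee_rot: [-2.517, 0.28, -0.087]
force: [0.5, 0.3, 0.1]
width: -0.0001
grasp_force: 0.0
```

```bash
python3 - <<'E'
from h import *
import cv2
show()
for n in("scene","top"): cv2.imwrite(f"pics/end5_{n}.png",camera(n)[...,::-1])
a=cv2.imread("pics/top0.png").astype(int);b=cv2.imread("pics/end5_top.png").astype(int)
D=abs(a-b).sum(2)
for nm,(x,y) in dict(can=(433,259),bottle=(229,190),offcut=(273,266)).items(): print(nm,"mean diff",D[y-16:y+17,x-18:x+19].mean().round(1))
E
sed -i 's/end4_top/end5_top/' yaw.py;sed -i 's/"end4",/"end5",/' side.py; python3 side.py
```

```text
44.58 [ 0.439  -0.3     0.2895] [-2.5174  0.2796 -0.0869] F [0.49 0.33 0.11] -8.214136952336255e-05
can mean diff 12.1
bottle mean diff 6.6
offcut mean diff 7.0
stop far off 0.0303 slope 0.02 deg res 1.3 mm
stop near off -0.0015 slope 0.04 deg res 0.8 mm
stop near,clear off -0.0018 slope -0.05 deg res 0.5 mm
heel edge off -0.1785 slope -0.22 deg res 0.6 mm
foot inner edge off -0.1483 slope 0.28 deg res 1.3 mm
board end off 0.0008 slope -0.14 deg res 0.3 mm
pics/end5_top.png top -0.04 lat at s=-.1 -0.0391 slope deg -0.06 res 0.2 24
pics/end5_top.png top 0.04 lat at s=-.1 0.0405 slope deg -0.25 res 0.4 24
pics/end5_scene.png scene -0.04 lat at s=-.1 -0.0422 slope deg 0.13 res 0.2 24
pics/end5_scene.png scene 0.04 lat at s=-.1 0.0409 slope deg -0.05 res 0.3 24
```

```bash
python3 -c "
from rig import *
print(close_job())"
```

```text
the job is handed in; nothing more can be done
None
```

The bracket now lies flat on its back, let down on the fingers, with its board end against the stop to within about 0.3° of square; the can, bottle and offcut look unmoved, and I handed the job in at about 45 s (no verdict shown).

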